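# Show a helper what goes on the tray

## Robot

A 7-joint arm with a two-finger parallel gripper is mounted at the origin on a cart in front of the work surface, level with it; the furniture and walls round the work are solid. World frame = base frame: x ahead of the robot, y to its left, z up, the work surface at z = 0. Lengths are in m, angles in rad, forces in N, time in s.
With the tool pointing down it reaches from about 0.4 to 0.85 m from the base axis. Payload 10.4 kg.
Tool frame: the origin (TCP) lies on the mounting face of the last link; the fingertips stand 173 mm ahead of it and the grasp point (between the pads) lies 155 mm ahead of it (manip.tip_extent is the distance from the TCP to the fingertips, in m); z points along the fingers, y is the line along which they close (so a half turn about z gives the same grasp; the last joint's range is limited). The gripper opens to 85 mm and grips with 20 to 120 N. Pads are 22 mm wide; open, the fingers measure 114 mm over their backs; the gripper's body (76 mm by 85 mm) begins 54 mm behind the grasp point. The pads swing forward as they close: fully open they stand 13 mm farther back than shut.
Start: joints at [1.08, 0.332, -0.065, 1.46, 0.022, 1.35, -0.088], TCP at [0.282, -0.558, 0.405] pointing down, gripper open.
Joint ranges: [-2.6, 2.6], [-0.5, 2.12], [-1.47, 1.34], [0.16, 2.42], [-1.27, 4.41], [0.06, 2.06], [-2.6, 2.6]. Speed limits (rad/s): [2.22, 2.22, 2.79, 2.79, 3.14, 3.14, 3.14].

## Interface

Orientations are given as a unit quaternion [x, y, z, w].
In Python, from workcell import manip gives the robot as it stands.
- The arm moves only by the tool move_arm, never from a script. Its argument "plan" is one flat list of numbers, 7 for each row, row after row: the turn, a rotation vector about the tool's x, y, z in rad, then the shift along the tool's x, y, z in m, then the finger opening in m, from 0 to 0.0854. In form: [ax, ay, az, dx, dy, dz, gripper, ax, ay, az, dx, dy, dz, gripper, ...]. A call has 1 to 12 rows; each row is the pose to reach, as a shift and turn from the pose commanded when the call began, along the tool's axes at that moment; what a row does not reach only later rows make up. A row lasts 1/8 s, in which the tool goes at most 62.5 mm and 10.7 degrees, less where a joint would pass 70% of its speed; a pose out of reach is approached as far as the arm can. A call with a gripper value outside its range is refused whole. The fingers move at their own pace and stop on an object; "squeeze" is the grip in N (left out, the last holds). Time passes only in rows, so rows that repeat a pose let the fingers close. It gives the time, the measured TCP pose, the force, the opening and the grip force at its end, in the units of the state.
- manip.get_obs(): the state, without advancing time (a new reading comes with each control period).
- manip.camera(name): name is "scene" or "top" or "wrist"; returns a dict with "color" (400x640x3 uint8, red, green, blue), "fx", "fy", "cx", "cy" (pixels), "cam_to_world" (4x4, takes a point from camera to world coordinates); the wrist camera has in their place "mount" (4x4, takes a point from camera to tool coordinates, whose origin is the TCP and whose axes are the flange's). Camera axes: x right, y down, z forward; pixel columns grow to the right and rows downward; lengths in m; the calibration is good to about 2 mm. A picture is of the moment at which its call begins: read the wrist's pose just before it. There is no depth.
- manip.hand_in(): hands the job in; it is judged then, once.
Trained networks look in a picture, given as the dict that the camera call returned (one of the last four; its "shot" number tells which), for a name from the list of things; names that differ only in an ending like _2 or _b are one class to them, and where a whole thing is asked for, a point or a joint stands for the part that bears it (a point fixed in the world has none). Each returns a list of dicts, best first, with "conf" (0 to 1); they miss things now and then, are a little off and sometimes report something else, mostly with a low value. They report only what shows in the picture. A call takes as long as a camera call. They do not tell look-alikes from the thing itself.
- manip.look_for(picture, label): "position" ([x, y, z] in m, in the coordinates of the camera as it stood for that picture, good to about 4 mm: the middle of the surface that is visible of it).
- manip.silhouettes(picture, label): "pixels" (400x640 bool, what is visible of it).
- manip.tip_of(picture, label): "position" ([x, y, z] in m, in the coordinates of the camera as it stood for that picture, good to about 4 mm: a listed point, or the origin of a listed thing).
The state is a dict: "clock": time; "joint_pos": joint angles; "joint_velocities": joint speeds; "tau": joint torques, N m; "position": TCP position; "ee_rot": TCP orientation; "ft_force": force on the tool from outside, world axes, zero at the start; "torque": the same for the moment, N m; "grip_width": opening from 0.0 (shut) to 1.0 (fully open); "grasp_force": force on a finger pad.
Only numpy, scipy, OpenCV 4.12 (cv2) and the standard library are available. Lean on these libraries where they do the work, as an engineer would, in place of code of your own. Each camera call takes 0.05 s, during which the arm holds its last target. There are 200 camera calls.

## Task

A helper is laying the table and needs to be shown what goes where, so point with the fingertips: first at the salt shaker, then at the pepper mill, and last at the empty half of the serving tray where they are to be put. For each, bring the fingertips straight above the middle of it, from 1 to 5 cm clear of its top (for the tray, of its floor), keep still there for two to three seconds, and finish while still pointing at the empty half of the tray. Touch and move nothing at all, and go high from one to the next, because coming down low over any other jar, tin or the mug would point at the wrong thing.

Things in the scene. Friction and masses are not known exactly. Their poses are not given: they have to be found in the camera images.
- shaker: salt shaker: small clear flared body with a domed grey metal cap, 44 mm across, 90 mm high, loose, upright. Origin at the centre of its underside, z up. It stands anywhere among the jars right of the tray
- shaker_top (a point): top of the salt shaker's domed cap, on its axis, 90 mm above the worktop
- mill: pepper mill: waisted turned wooden body with a round head and a small metal knob, 58 mm across, 170 mm high, the tallest of the group, loose, upright. Origin at the centre of its underside, z up. It stands anywhere among the jars right of the tray
- mill_top (a point): top of the small knob on the pepper mill, on its axis, 170 mm above the worktop
- tray: wooden serving tray, 260 mm along its x, 170 mm along its y, floor 8 mm and rim 18 mm above the worktop, a low steel bar grip (to 29 mm high) at each short end. Fixed; turned any way in the plane. Origin at the centre of its underside; the mug stands in its -x half, the +x half is empty
- tray_free (a point): centre of the tray's empty half, on the floor of the tray (8 mm above the worktop), 60 mm from the tray's middle
- mug: pink mug, 106 mm over its handle, 73 mm wide, 88 mm high, loose, standing in the other half of the tray. Origin at the centre of its underside, half way between handle and far wall. To be left alone
- squat_jar: bystander: squat spice jar with a flat cap, 45 mm across, 83 mm high, loose. Origin at the centre of its underside
- lidded_jar: bystander: round jar with a wide dark ribbed lid, 68 mm across, 100 mm high, loose. Origin at the centre of its underside
- tablets: bystander: small tablet bottle with a ribbed cap, 37 mm across, 68 mm high, loose. Origin at the centre of its underside
- tin: bystander: low food tin, 75 mm across, 58 mm high, loose. Origin at the centre of its underside
Things that resemble listed ones, but are neither listed nor needed, are in the scene too. Leave any purple or yellow look-alike of the shaker alone.

How it is judged:
On the way, in this order (a step that is already met when the one before it is completed fails the run):
1. the fingertips dwell just above the salt shaker (horizontal distance between the grasp point and shaker_top below 0.03 m and z of the grasp point in the frame of shaker_top between 0.015 and 0.085 m), for 1.5 s.
2. then they dwell just above the pepper mill (horizontal distance between the grasp point and mill_top below 0.03 m and z of the grasp point in the frame of mill_top between 0.015 and 0.085 m), for 1.5 s.
3. then they dwell just above the empty half of the tray (horizontal distance between the grasp point and tray_free below 0.045 m and z of the grasp point in the frame of tray_free between 0.015 and 0.085 m), for 1.5 s.
At the end, for the whole second after the job is handed in: All three pointed at in order for 1.5 s each: grasp point within 30 mm sideways (tray 45 mm) and 15 to 85 mm above the top (tip about 20 mm nearer). At the end still so above the tray's empty half; nothing moved 10 mm, shaker and mill upright (all of step 3 and distance of each of shaker, mill, tray, mug, squat_jar, lidded_jar, tablets, tin from where it was at the start of the episode below 0.01 m and angle between each of shaker, mill's own z axis and vertical below 0.15 rad); the robot touches nothing.
It fails at once if the robot touches anything (contact force between any of the fingers, the arm and anything else above 0.5 N).
It fails at once if another thing is pointed at (fingers come down low over a bystander) ((horizontal distance between the grasp point and squat_jar below 0.03 m and height (world z) of the grasp point below 0.168 m) or (horizontal distance between the grasp point and lidded_jar below 0.03 m and height (world z) of the grasp point below 0.185 m) or (horizontal distance between the grasp point and tablets below 0.03 m and height (world z) of the grasp point below 0.153 m) or (horizontal distance between the grasp point and tin below 0.03 m and height (world z) of the grasp point below 0.143 m) or (horizontal distance between the grasp point and mug below 0.03 m and height (world z) of the grasp point below 0.181 m)).
It fails at once if something is lifted or shifted (distance of any of shaker, mill, tray, mug, squat_jar, lidded_jar, tablets, tin from where it was at the start of the episode above 0.015 m).
It also fails if it takes over 56 s, if anything falls off the work surface, if the arm or the gripper's body presses on something with over 40 N, if the wrist force passes 120 N, or if a joint passes its speed limit or range.

## Working session

There is one attempt and no reset: what is moved stays moved. The work goes in short steps, Python scripts to look and compute and a tool call to move; the robot and the scene stay as the last step left them, time stands still between calls to the robot, and variables do not carry over. Pictures are saved under pics/ and viewed, at most 10 in all, crops included, and the job is handed in when it is done.

Besides the shell and the picture viewer there is one more tool, called after ">>>" by a JSON object that holds its "op" and its "data". move_arm: Moves the arm, as the interface text tells. Its arguments: {"type":"object","properties":{"plan":{"type":"array","items":{"type":"number"}},"squeeze":{"type":"number"}},"required":["plan"]}

```bash
mkdir -p pics; cat > h.py <<'E'
import numpy as np, cv2
from workcell import manip
def w(p,pic): return (pic["cam_to_world"]@np.r_[p,1])[:3]
E
python3 - <<'E'
from h import *
o=manip.get_obs(); print(o["clock"],o["position"],o["ee_rot"],o["grip_width"],manip.tip_extent)
for c in ["scene","top"]:
    p=manip.camera(c); cv2.imwrite(f"pics/{c}.png",p["color"][...,::-1])
    print(c,np.round(p["cam_to_world"],3).tolist(),p["fx"])
    for l in ["shaker_top","mill_top","tray_free","tray","mug","squat_jar","lidded_jar","tablets","tin","shaker","mill"]:
        for d in manip.tip_of(p,l)[:4]:
            q=np.array(d["position"]); print(l,round(d["conf"],2),np.round(w(q,p),3),np.round([p["fx"]*q[0]/q[2]+p["cx"],p["fy"]*q[1]/q[2]+p["cy"]]))
E
```

```text
0.0 [ 0.28176189 -0.55774247  0.40390163] [ 9.72775008e-01  2.31750428e-01 -1.88873638e-04 -6.98123555e-04] 0.9983937926604962 0.1734
scene [[-0.578, -0.641, 0.505, -0.099], [-0.816, 0.447, -0.366, 0.46], [0.008, -0.624, -0.781, 1.1], [0.0, 0.0, 0.0, 1.0]] 486.1213645764278
shaker_top 0.76 [ 0.615 -0.114  0.089] [343. 168.]
shaker_top 0.74 [ 0.566 -0.026  0.092] [327. 193.]
shaker_top 0.55 [ 0.667 -0.025  0.094] [305. 169.]
shaker_top 0.16 [ 0.46  -0.101 -0.001] [371. 226.]
mill_top 0.74 [0.544 0.319 0.003] [221. 281.]
mill_top 0.72 [0.595 0.055 0.172] [294. 179.]
mill_top 0.24 [0.469 0.035 0.001] [329. 247.]
tray_free 0.72 [0.503 0.359 0.011] [213. 299.]
tray 0.58 [0.543 0.32  0.001] [221. 282.]
mug 0.68 [0.599 0.274 0.009] [226. 256.]
squat_jar 0.79 [ 0.471 -0.217  0.005] [400. 204.]
lidded_jar 0.94 [ 0.461 -0.104  0.001] [372. 225.]
tablets 0.72 [ 0.476 -0.341 -0.002] [430. 185.]
tin 0.62 [0.47  0.036 0.006] [328. 246.]
shaker 0.75 [ 0.671 -0.024  0.002] [305. 190.]
shaker 0.74 [ 0.621 -0.107  0.005] [338. 188.]
shaker 0.59 [ 0.57  -0.033  0.   ] [328. 211.]
mill 0.8 [0.596 0.049 
[... 312 characters left out ...]
haker_top 0.44 [ 0.565 -0.027  0.09 ] [340. 202.]
mill_top 0.84 [0.599 0.053 0.171] [312. 183.]
tray_free 0.78 [0.498 0.361 0.007] [215. 236.]
tray 0.68 [ 0.547  0.318 -0.   ] [229. 221.]
mug 0.94 [0.592 0.272 0.009] [244. 206.]
squat_jar 0.75 [ 0.465 -0.212 -0.002] [401. 239.]
squat_jar 0.69 [ 0.471  0.038 -0.002] [320. 241.]
lidded_jar 0.87 [ 0.464 -0.103 -0.002] [366. 241.]
tablets 0.74 [ 0.475 -0.342 -0.   ] [443. 234.]
tin 0.8 [ 0.471  0.04  -0.001] [320. 241.]
shaker 0.77 [ 0.568 -0.028  0.002] [340. 210.]
shaker 0.75 [ 0.62  -0.114 -0.004] [366. 193.]
shaker 0.62 [ 0.666 -0.021 -0.001] [336. 181.]
shaker 0.34 [0.598 0.054 0.168] [312. 184.]
mill 0.87 [ 0.595  0.052 -0.004] [314. 203.]
```

View pics/scene.png

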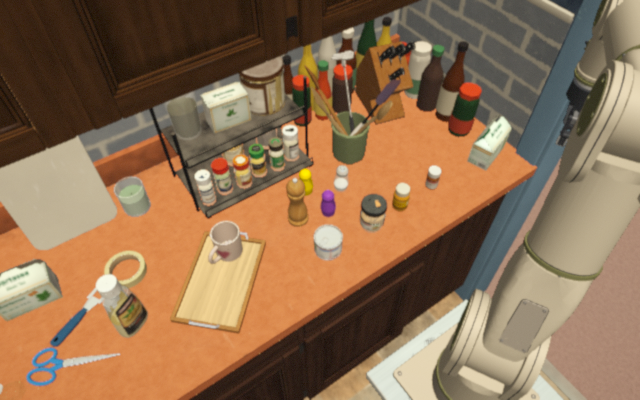

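View pics/top.png

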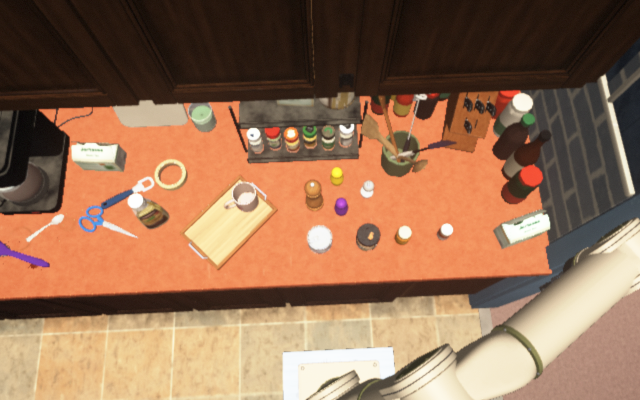

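The top view (320x200 area) shows three shaker-shaped things: yellow at (337,176), purple at (341,206) and clear with a grey cap at (368,188). The brown mill is at (314,195), and the tray's empty half is at (215,236). I choose the clear one and check it in one close crop, along with the crock's utensils.

```bash
python3 - <<'E'
import cv2,numpy as np
a=cv2.imread("pics/scene.png")[40:240,270:400]; b=cv2.imread("pics/top.png")[80:280,300:460]
cv2.imwrite("pics/crop.png",cv2.resize(np.hstack([a,b]),None,fx=2.7,fy=2.7,interpolation=cv2.INTER_CUBIC))
E
```

```text
(no output)
```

View pics/crop.png

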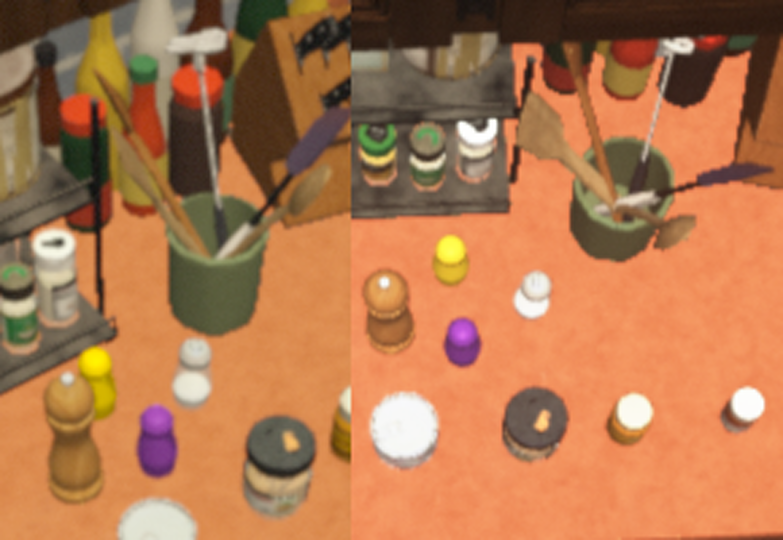

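The crop confirms it: the clear shaker with a grey cap is at scene (342,178). The mill with its metal knob is at scene (295,185). The crock's utensils lean behind the shaker, so I'll triangulate them for clearance and work out the shifts.

```bash
python3 - <<'E'
from h import *
from scipy.spatial.transform import Rotation as R
S=manip.camera("scene");T=manip.camera("top")
def ray(p,u,v):
    M=p["cam_to_world"];return M[:3,3],M[:3,:3]@np.array([(u-p["cx"])/p["fx"],(v-p["cy"])/p["fy"],1])
def tri(a,b):
    o1,d1=ray(S,*a);o2,d2=ray(T,*b)
    t=np.linalg.lstsq(np.c_[d1,-d2],o2-o1,rcond=None)[0];p,q=o1+t[0]*d1,o2+t[1]*d2
    return np.round((p+q)/2,3),round(np.linalg.norm(p-q),3)
for n,a,b in [("spatula",(315,94),(366,117)),("spoon",(388,107),(424,165)),("rimfront",(350,138),(398,162)),("cap",(342,169),(368,184)),("rackcorner",(307,83),(366,105)),("ladle",(343,55),(420,97)),("knob",(295,180),(312.5,184)),("longwood",(307,70),(381,96))]: print(n,tri(a,b))
o=manip.get_obs();r=R.from_quat(o["ee_rot"]);print(np.round(r.as_matrix(),3).tolist())
for n,g in [("sh_hi",(.617,-.113,.25)),("sh",(.617,-.113,.137)),("mill_hi",(.597,.053,.28)),("mill",(.597,.053,.217)),("tray",(.5,.36,.055))]:
    print(n,np.round(r.inv().apply(np.array(g)+[0,0,.155]-o["position"]),3))
E
```

```text
spatula (array([ 0.743, -0.106,  0.272]), np.float64(0.009))
spoon (array([ 0.608, -0.252,  0.249]), np.float64(0.001))
rimfront (array([ 0.689, -0.205,  0.094]), np.float64(0.015))
cap (array([ 0.619, -0.114,  0.084]), np.float64(0.002))
rackcorner (array([ 0.775, -0.105,  0.287]), np.float64(0.004))
ladle (array([ 0.791, -0.246,  0.304]), np.float64(0.015))
knob (array([0.597, 0.052, 0.168]), np.float64(0.0))
longwood (array([ 0.811, -0.142,  0.286]), np.float64(0.018))
[[0.893, 0.451, 0.0], [0.451, -0.893, -0.0], [0.0, 0.0, -1.0]]
sh_hi [ 0.5   -0.246 -0.   ]
sh [ 0.5   -0.246  0.113]
mill_hi [ 0.557 -0.403 -0.03 ]
mill [ 0.557 -0.403  0.033]
tray [ 0.609 -0.721  0.195]
```

>>> {"op": "move_arm", "data": {"plan": [0, 0, 0, 0.02, -0.015, -0.005, 0, 0, 0, 0, 0.05, -0.04, -0.01, 0, 0, 0, 0, 0.085, -0.07, -0.01, 0, 0, 0, 0, 0.12, -0.1, -0.01, 0, 0, 0, 0, 0.155, -0.125, -0.01, 0, 0, 0, 0, 0.19, -0.15, -0.01, 0, 0, 0, 0, 0.225, -0.18, -0.01, 0, 0, 0, 0, 0.26, -0.205, -0.01, 0, 0, 0, 0, 0.295, -0.235, -0.01, 0, 0, 0, 0, 0.325, -0.26, -0.01, 0, 0, 0, 0, 0.345, -0.275, -0.01, 0, 0, 0, 0, 0.352, -0.28, -0.01, 0]}}

```text
clock: 2.8
position: [0.4701, -0.1468, 0.4151]
ee_rot: [0.972, 0.233, 0.0, 0.0]
ft_force: [-0.7, -1.0, -0.4]
grip_width: -0.005
grasp_force: 0.0
```

>>> {"op": "move_arm", "data": {"plan": [0, 0, 0, 0.02, 0.005, 0, 0, 0, 0, 0, 0.05, 0.012, 0, 0, 0, 0, 0, 0.08, 0.02, 0, 0, 0, 0, 0, 0.11, 0.027, 0, 0, 0, 0, 0, 0.135, 0.033, 0, 0, 0, 0, 0, 0.147, 0.036, 0, 0, 0, 0, 0, 0.147, 0.036, 0, 0]}}

```text
clock: 3.68
position: [0.6172, -0.1151, 0.4144]
ee_rot: [0.973, 0.232, -0.0, -0.0]
ft_force: [-1.2, -0.1, -0.3]
grip_width: -0.0
grasp_force: 0.0
```

```bash
python3 - <<'E'
from h import *
from scipy.spatial.transform import Rotation as R
o=manip.get_obs();p=manip.camera("wrist");cv2.imwrite("pics/w1.png",p["color"][...,::-1])
r=R.from_quat(o["ee_rot"]);print(o["position"],o["ft_force"])
for l in ["shaker_top","mill_top"]:
  for d in manip.tip_of(p,l)[:3]:
    q=np.array(d["position"]);t=(p["mount"]@np.r_[q,1])[:3]
    print(l,round(d["conf"],2),np.round(t,3),np.round(r.apply(t)+o["position"],3),np.round([p["fx"]*q[0]/q[2]+p["cx"],p["fy"]*q[1]/q[2]+p["cy"]]))
E
```

```text
[ 0.6171818  -0.11514509  0.414413  ] [-1.16137709 -0.14786072 -0.25777211]
shaker_top 0.91 [-0.006 -0.094  0.325] [ 0.569 -0.034  0.09 ] [209. 189.]
shaker_top 0.61 [ 0.081 -0.062  0.324] [ 0.662 -0.023  0.09 ] [240.  86.]
shaker_top 0.56 [-0.004 -0.003  0.322] [ 0.612 -0.114  0.092] [311. 187.]
mill_top 0.88 [ 0.058 -0.16   0.244] [0.596 0.054 0.17 ] [ 53. 118.]
```

View pics/w1.png

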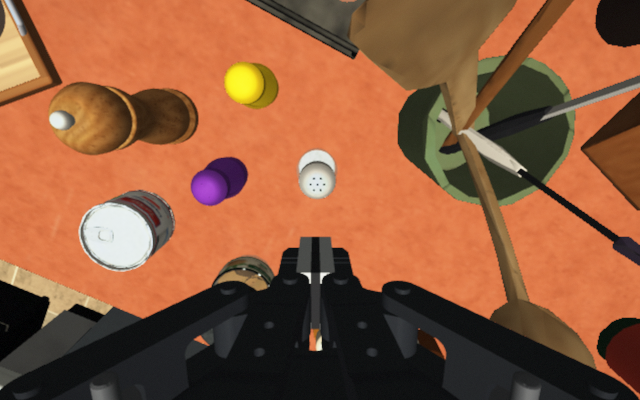

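The wrist view shows the clear shaker's perforated cap at (317,180), straight ahead of the tips, with nothing in the way below.

>>> {"op": "move_arm", "data": {"plan": [0, 0, 0, 0, 0, 0.015, 0, 0, 0, 0, 0, 0, 0.035, 0, 0, 0, 0, 0, 0, 0.06, 0, 0, 0, 0, 0, 0, 0.085, 0, 0, 0, 0, 0, 0, 0.1, 0, 0, 0, 0, 0, 0, 0.11, 0, 0, 0, 0, 0, 0, 0.11, 0, 0, 0, 0, 0, 0, 0.11, 0, 0, 0, 0, 0, 0, 0.11, 0, 0, 0, 0, 0, 0, 0.11, 0, 0, 0, 0, 0, 0, 0.11, 0, 0, 0, 0, 0, 0, 0.11, 0]}}

```text
clock: 5.32
position: [0.6172, -0.1151, 0.3048]
ee_rot: [0.973, 0.232, 0.0, 0.0]
ft_force: [0.2, -0.1, -0.2]
grip_width: 0.005
grasp_force: 0.0
```

>>> {"op": "move_arm", "data": {"plan": [0, 0, 0, 0, 0, 0, 0, 0, 0, 0, 0, 0, 0, 0, 0, 0, 0, 0, 0, 0, 0, 0, 0, 0, 0, 0, 0, 0, 0, 0, 0, 0, 0, 0, 0, 0, 0, 0, 0, 0, 0, 0, 0, 0, 0, 0, 0, 0, 0, 0, 0, 0, 0, 0, 0, 0, 0, 0, 0, 0, 0, 0, 0, 0, 0, 0, 0, 0, 0, 0, 0, 0, 0, 0, 0, 0, 0, 0, 0, 0, 0, 0, 0, 0]}}

```text
clock: 6.82
position: [0.6172, -0.115, 0.3047]
ee_rot: [0.973, 0.232, 0.0, 0.0]
ft_force: [-0.3, -0.7, 0.1]
grip_width: -0.001
grasp_force: 0.0
```

>>> {"op": "move_arm", "data": {"plan": [0, 0, 0, 0, 0, -0.02, 0, 0, 0, 0, 0, 0, -0.05, 0, 0, 0, 0, 0, 0, -0.085, 0, 0, 0, 0, 0, 0, -0.115, 0, 0, 0, 0, 0, 0, -0.13, 0, 0, 0, 0, 0.008, -0.02, -0.135, 0, 0, 0, 0, 0.018, -0.05, -0.135, 0, 0, 0, 0, 0.03, -0.085, -0.135, 0, 0, 0, 0, 0.044, -0.12, -0.135, 0, 0, 0, 0, 0.053, -0.145, -0.135, 0, 0, 0, 0, 0.058, -0.159, -0.135, 0, 0, 0, 0, 0.058, -0.159, -0.135, 0]}}

```text
clock: 8.32
position: [0.5969, 0.0544, 0.4393]
ee_rot: [0.973, 0.233, -0.0, -0.0]
ft_force: [-0.3, -0.1, -0.0]
grip_width: -0.007
grasp_force: 0.0
```

>>> {"op": "move_arm", "data": {"plan": [0, 0, 0, 0, 0, 0.015, 0, 0, 0, 0, 0, 0, 0.035, 0, 0, 0, 0, 0, 0, 0.05, 0, 0, 0, 0, 0, 0, 0.055, 0, 0, 0, 0, 0, 0, 0.055, 0, 0, 0, 0, 0, 0, 0.055, 0, 0, 0, 0, 0, 0, 0.055, 0, 0, 0, 0, 0, 0, 0.055, 0, 0, 0, 0, 0, 0, 0.055, 0, 0, 0, 0, 0, 0, 0.055, 0, 0, 0, 0, 0, 0, 0.055, 0, 0, 0, 0, 0, 0, 0.055, 0]}}

```text
clock: 9.82
position: [0.5973, 0.053, 0.3847]
ee_rot: [0.973, 0.232, -0.0, 0.0]
ft_force: [1.0, -0.0, 0.4]
grip_width: 0.002
grasp_force: 0.0
```

>>> {"op": "move_arm", "data": {"plan": [0, 0, 0, 0, 0, 0, 0, 0, 0, 0, 0, 0, 0, 0, 0, 0, 0, 0, 0, 0, 0, 0, 0, 0, 0, 0, 0, 0, 0, 0, 0, 0, 0, 0, 0, 0, 0, 0, 0, 0, 0, 0, 0, 0, 0, 0, 0, 0, 0, 0, 0, 0, 0, 0, 0, 0, 0, 0, 0, 0, 0, 0, 0, 0, 0, 0, 0, 0, 0, 0, 0, 0, 0, 0, 0, 0, 0]}}

```text
clock: 11.2
position: [0.5973, 0.053, 0.3847]
ee_rot: [0.973, 0.232, 0.0, 0.0]
ft_force: [0.2, -0.0, 0.5]
grip_width: -0.004
grasp_force: 0.0
```

>>> {"op": "move_arm", "data": {"plan": [0, 0, 0, 0, 0, -0.02, 0, 0, 0, 0, 0, 0, -0.045, 0, 0, 0, 0, 0.002, -0.015, -0.055, 0, 0, 0, 0, 0.007, -0.045, -0.055, 0, 0, 0, 0, 0.013, -0.08, -0.055, 0, 0, 0, 0, 0.02, -0.12, -0.055, 0, 0, 0, 0, 0.026, -0.16, -0.055, 0, 0, 0, 0, 0.033, -0.2, -0.055, 0, 0, 0, 0, 0.039, -0.24, -0.055, 0, 0, 0, 0, 0.046, -0.28, -0.055, 0, 0, 0, 0, 0.051, -0.31, -0.055, 0, 0, 0, 0, 0.052, -0.318, -0.055, 0]}}

```text
clock: 12.7
position: [0.4982, 0.363, 0.4392]
ee_rot: [0.972, 0.234, -0.001, -0.0]
ft_force: [-0.0, -0.0, -0.0]
grip_width: 0.003
grasp_force: 0.0
```

```bash
python3 - <<'E'
from h import *
from scipy.spatial.transform import Rotation as R
o=manip.get_obs();p=manip.camera("wrist");cv2.imwrite("pics/w2.png",p["color"][...,::-1])
r=R.from_quat(o["ee_rot"]);print(o["position"],o["joint_pos"])
for l in ["tray_free","mug","tray"]:
  for d in manip.tip_of(p,l)[:2]:
    q=np.array(d["position"]);t=(p["mount"]@np.r_[q,1])[:3]
    print(l,round(d["conf"],2),np.round(t,3),np.round(r.apply(t)+o["position"],3),np.round([p["fx"]*q[0]/q[2]+p["cx"],p["fy"]*q[1]/q[2]+p["cy"]]))
E
```

```text
[0.49817983 0.36301698 0.43915477] [-0.1798473   0.3766447  -0.69144688  1.40339609  0.23729457  1.44647005
 -1.9645477 ]
tray_free 0.86 [-0.003  0.007  0.431] [0.498 0.355 0.008] [321. 166.]
mug 0.68 [0.042 0.123 0.432] [0.591 0.273 0.007] [422. 127.]
tray 0.61 [0.024 0.062 0.439] [ 0.547  0.319 -0.   ] [367. 142.]
```

View pics/w2.png

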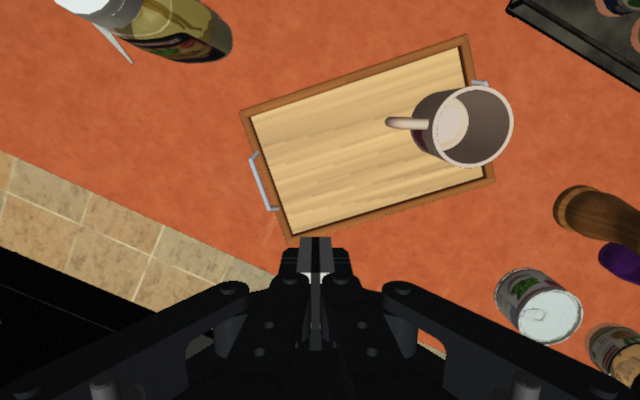

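The tray's empty half is centred at about (321,166), directly under the tips, and the mug is well aside at (465,125).

>>> {"op": "move_arm", "data": {"plan": [0, 0, 0, 0, 0, 0.015, 0, 0, 0, 0, 0, 0, 0.04, 0, 0, 0, 0, 0, 0, 0.07, 0, 0, 0, 0, 0, 0, 0.1, 0, 0, 0, 0, 0, 0, 0.13, 0, 0, 0, 0, 0, 0, 0.16, 0, 0, 0, 0, 0, 0, 0.185, 0, 0, 0, 0, 0, 0, 0.205, 0, 0, 0, 0, 0, 0, 0.217, 0, 0, 0, 0, 0, 0, 0.217, 0, 0, 0, 0, 0, 0, 0.217, 0, 0, 0, 0, 0, 0, 0.217, 0]}}

```text
clock: 14.4
position: [0.5005, 0.3605, 0.2236]
ee_rot: [0.973, 0.232, 0.001, -0.0]
ft_force: [0.3, 0.0, 0.4]
grip_width: 0.004
grasp_force: 0.0
```

>>> {"op": "move_arm", "data": {"plan": [0, 0, 0, 0, 0, 0, 0, 0, 0, 0, 0, 0, 0, 0, 0, 0, 0, 0, 0, 0, 0, 0, 0, 0, 0, 0, 0, 0, 0, 0, 0, 0, 0, 0, 0, 0, 0, 0, 0, 0, 0, 0, 0, 0, 0, 0, 0, 0, 0, 0, 0, 0, 0, 0, 0, 0, 0, 0, 0, 0, 0, 0, 0, 0, 0, 0, 0, 0, 0, 0, 0, 0, 0, 0, 0, 0, 0, 0, 0, 0, 0, 0, 0, 0]}}

```text
clock: 15.9
position: [0.5003, 0.3603, 0.2227]
ee_rot: [0.973, 0.232, 0.0, 0.0]
ft_force: [0.3, 0.1, -0.0]
grip_width: -0.004
grasp_force: 0.0
```

>>> {"op": "move_arm", "data": {"plan": [0, 0, 0, 0, 0, 0, 0, 0, 0, 0, 0, 0, 0, 0, 0, 0, 0, 0, 0, 0, 0, 0, 0, 0, 0, 0, 0, 0, 0, 0, 0, 0, 0, 0, 0]}}

```text
clock: 16.52
position: [0.5003, 0.3603, 0.2227]
ee_rot: [0.973, 0.232, 0.0, 0.0]
ft_force: [0.5, -0.2, 1.0]
grip_width: 0.002
grasp_force: 0.0
```

```bash
python3 -c "
from workcell import manip
print(manip.hand_in())"
```

```text
the job is handed in; nothing more can be done
None
```

I pointed at the clear salt shaker, the pepper mill and the tray's empty half in that order, about 2 s or slightly more at each with the tips about 4 cm clear. I handed the job in at about 16.5 s while still over the tray; the force readings showed no sign of contact, but no verdict came back.

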